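# Put a new order up under the sprung arm

### The arm

A 7-joint arm with a two-finger parallel gripper is mounted at the origin on a cart in front of the work surface, level with it; the furniture and walls round the work are solid. World frame = base frame: x ahead of the robot, y to its left, z up, the work surface at z = 0. Lengths are in m, angles in rad, forces in N, time in s.
With the tool pointing down it reaches from about 0.425 to 0.925 m from the base axis. Payload 6.8 kg.
Tool frame: the origin (TCP) lies on the centre line of the jaws, within the pads' length; the fingertips stand 11 mm ahead of it and the grasp point (between the pads) lies 8 mm behind it; y points along the fingers, x is the direction in which the jaws open and shut, and the axes are right-handed (so a half turn about y gives the same grasp; the last joint's range is limited). The gripper opens to 88 mm and grips with 3 to 60 N. Pads are 20 mm wide; open, the fingers measure 115 mm over their backs; the gripper's body (75 mm by 178 mm) begins 61 mm behind the grasp point.
Start: joints at [1.204, 0.477, 0.022, 1.555, -0.011, 1.109, -0.083], TCP at [0.173, -0.653, 0.234] pointing down, gripper open.
Joint ranges: [-2.96, 2.96], [-0.34, 2.1], [-1.41, 1.46], [0.24, 2.44], [-1.37, 4.51], [0.17, 1.92], [-2.96, 2.96]. Speed limits (rad/s): [2.39, 2.39, 3.14, 3.14, 3.14, 3.14, 3.14].

### API

Orientations are given as a unit quaternion [w, x, y, z].
In Python, from plant import r gives the robot as it stands.
- The arm moves only by the shell command python3 -m jog 'ROWS' [OPENING]. ROWS is JSON, a list that holds one entry, the list of rows, each a list of 4 numbers: the shift along the tool's x, y, z in m, then the turn about the tool's y in degrees. A call has 1 to 10 rows; each row is the pose to reach, as a shift and turn from the pose measured when the call began, along the tool's axes at that moment; what a row does not reach only later rows make up. A row lasts 1/8 s, in which the tool goes at most 62.5 mm and 10.7 degrees, less where a joint would pass 70% of its speed; a pose out of reach is approached as far as the arm can. A call with a gripper value outside its range is refused whole. OPENING is the opening, from -1 (shut) to 1 (fully open), set as the call begins (- or left out, the last holds). The fingers move at their own pace and stop on an object; the grip force is fixed at half the most. Time passes only in rows, so rows that repeat a pose let the fingers close. It gives the time, the measured TCP pose, the force and the opening at its end, in the units of the state.
- r.state(): the state, without advancing time (a new reading comes with each control period).
- r.grab_frame(name): name is "scene" or "top"; returns the picture (384x512x3 uint8, red, green, blue); there is no depth.
- r.camera_model(name): a dict with "camera_matrix" (3x3 intrinsics, pixels), "cam_to_world" (4x4, takes a point from camera to world coordinates). Camera axes: x right, y up, looking along -z (the intrinsics and any distortion apply to the point x, -y, -z); pixel columns grow to the right and rows downward; lengths in m; the calibration is good to about 2 mm. A picture is of the moment at which its call begins. camera_model takes no time and is no camera call.
- r.finish_job(): hands the job in, once; it reports no verdict.
The state is a dict: "clock": time; "q": joint angles; "qvel": joint speeds; "joint_torque": joint torques, N m; "position": TCP position; "tool_rot": TCP orientation; "contact_force": force on the tool from outside, world axes, zero at the start; "moment": the same for the moment, N m; "gripper_width": opening from 0.0 (shut) to 1.0 (fully open).
Only numpy, scipy, OpenCV 4.12 (cv2) and the standard library are available. Lean on these libraries where they do the work, as an engineer would, in place of code of your own. Each camera call takes 0.05 s, during which the arm holds its last target.

### The job

A new order has come in: tuck the loose wooden order tile, picture side up, under the holder's sprung arm, on top of the pile and square with it, fully home against the top stop, so that the arm holds it down. Once you have let go of it, ring the counter bell and leave the tile as it is. Do not disturb the cup, the glass or the milk pitcher.

Things in the scene. Friction and masses are not known exactly. Their poses are not given: they have to be found in the camera images.
- tile_mid (a point): The loose order tile: light wooden board 110 x 50 x 6 mm (45 g) with a blue disc and two blue stripes on its picture side, lying picture side up on the worktop. Point at its very centre (3 mm above its underside); x along its 110 mm length, y along its width, z out of the picture side. Either end may go up in the holder.
- home (a point): Where the new tile's centre must end in the order holder: tile on the pile, upper end against the top stop. x points up the slope (30 degrees from level, rising to the left and away from the robot), y across it, z square off the sloping face. 88 mm above the worktop. Filed tiles: x = -55 to +55 mm, y = -25 to +25 mm, top face at z = -3 mm.
- keeper_lip (a point): Middle of the 6 mm rod at the free end of the holder's sprung arm: a steel strap 24 mm wide, hinged behind the stop, reaching over it and down the slope. At rest it touches the pile 40 mm below the stop; from there its end turns up at 24 degrees into a lip, the rod 70 mm below the stop and its underside 11 mm off the pile. A tile slid up along the pile lifts the arm by itself.
- bell_top (a point): Top of the round button (12 mm across) of the chrome counter bell, 56 mm above the worktop; the bell is fixed, 64 mm across its black foot. Press straight down to ring it; a push of about 6 N is enough.
- bell_button (a joint): How far the bell's button is pressed, in m: 0 up, 0.0035 fully down; it springs back.
- tile: The same order tile, origin at the centre of its underside.
- keeper: The sprung arm of the holder as a whole, origin on its hinge axis, 14 mm behind the stop's face and level with the top of the pile. Its spring always turns it back down, pressing with about 2 to 4 N where it touches; it does not stay up when lifted.
- cup_mid (a point): Bystander: teal espresso cup 63 x 73 x 55 mm, its centre.
- glass_mid (a point): Bystander: clear shot glass, 49 mm across, 62 mm high, its centre.
- pitcher_mid (a point): Bystander: small steel milk pitcher 72 x 86 x 94 mm, its centre.
- holder: The fixed order holder: dark steel stand, foot 150 x 86 mm (origin at the foot's underside, right below home), sloping plate 60 mm wide with a fixed pile of three filed tiles 110 x 50 mm, 18 mm deep, and at the pile's upper end a stop wall 60 mm wide, 12 mm above the pile. Fingers have free space beside the pile above the plate.
Mind the look-alikes: they are no part of the job. What is shaped like the part that bears bell_top but pink is not meant.

How it is judged:
On the way, in this order (a step that is already met when the one before it is completed fails the run):
1. the tile lies home under the sprung arm, let go (x of tile_mid in the frame of home between -0.006 and 0.006 m and y of tile_mid in the frame of home between -0.008 and 0.008 m and z of tile_mid in the frame of home between -0.003 and 0.003 m and angle between the x axis of tile_mid and the x axis of home, either way round below 0.1 rad and angle between tile_mid's own z axis and vertical below 0.75 rad and contact force between keeper and tile above 0.3 N and contact force between the fingers and tile below 0.05 N), for 0.2 s.
2. then the bell is rung: its button pressed at least 2 mm (value of joint bell_button above 0.002 m), for 0.02 s.
At the end, for the whole second after the job is handed in: The tile rests, let go, picture side up on the pile under the sprung arm, which presses on it: its centre within 6 mm of home along the slope, 8 mm across it and 3 mm off it, square within 0.1 rad; the bell has been rung after that and its button is up again (all of step 1 and value of joint bell_button below 0.001 m and linear speed of tile below 0.01 m/s); the robot touches nothing.
It fails at once if the coffee cup is knocked or shifted by more than 20 mm (distance of cup_mid from where it was at the start of the episode above 0.02 m).
It fails at once if the shot glass is knocked or shifted by more than 20 mm (distance of glass_mid from where it was at the start of the episode above 0.02 m).
It fails at once if the milk pitcher is knocked or shifted by more than 20 mm (distance of pitcher_mid from where it was at the start of the episode above 0.02 m).
It also fails if it takes over 58 s, if anything falls off the work surface, if the arm or the gripper's body presses on something with over 40 N, if the wrist force passes 120 N, or if a joint passes its speed limit or range.

## Working session

There is one attempt and no reset: what is moved stays moved. The work goes in short steps, Python scripts to look and compute and a shell command to move; the robot and the scene stay as the last step left them, time stands still between calls to the robot, and variables do not carry over. Pictures are saved under pics/ and viewed, and the job is handed in when it is done.

```bash
ls; mkdir -p pics; python3 - <<'E'
from plant import r
import cv2,json
s=r.state();print(s)
for n in("scene","top"):
    im=r.grab_frame(n);cv2.imwrite(f"pics/{n}0.png",im[:,:,::-1]);c=r.camera_model(n);print(n,c)
E
```

```text
pics
{'clock': 0.0, 'q': array([ 1.2038879 ,  0.47779348,  0.02234018,  1.55640087, -0.01150106,
        1.10927784, -0.08310295]), 'qvel': array([-2.28687727e-05, -1.03669178e-03,  1.03505085e-03, -1.40252169e-03,
        1.93914646e-04,  7.46006430e-04,  1.17083490e-03]), 'joint_torque': array([-2.13526200e-04, -5.82854712e+01,  1.53432313e+00, -2.72611463e+01,
       -5.43172855e-02,  1.68701657e-02,  1.80614543e-04]), 'position': array([ 0.17259911, -0.65198677,  0.2327075 ]), 'tool_rot': array([ 0.56068555, -0.56000422,  0.43180957, -0.43077543]), 'contact_force': array([ 0.57552635, -0.40799945, -0.04615725]), 'moment': array([ 0.01131638,  0.04608288, -0.01101146]), 'gripper_width': 0.9996452409459663}
scene {'camera_matrix': array([[465.13783359,   0.        , 256.6923837 ],
       [  0.        , 465.13783359, 186.91937247],
       [  0.        ,   0.        ,   1.        ]]), 'cam_to_world': array([[-0.88445636,  0.15245853, -0.441014  , -0.10034363],
       [-0.46586771, -0.34225812,  0.81598202,  1.16328529],
       [-0.0265372 ,  0.92715467,  0.37373788,  0.67678025],
       [ 0.        ,  0.        ,  0.        ,  1.        ]])}
top {'camera_matrix': array([[383.21607241,   0.        , 252.10480611],
       [  0.        , 383.21607241, 187.31962733],
       [  0.        ,   0.        ,   1.        ]]), 'cam_to_world': array([[-5.33906788e-04,  9.80849024e-01, -1.94768856e-01,
         2.91731621e-01],
       [-9.99899620e-01,  2.23401181e-03,  1.39913616e-02,
        -2.73541829e-02],
       [ 1.41585293e-02,  1.94756775e-01,  9.80749374e-01,
         1.44804035e+00],
       [ 0.00000000e+00,  0.00000000e+00,  0.00000000e+00,
         1.00000000e+00]])}
```

View pics/scene0.png

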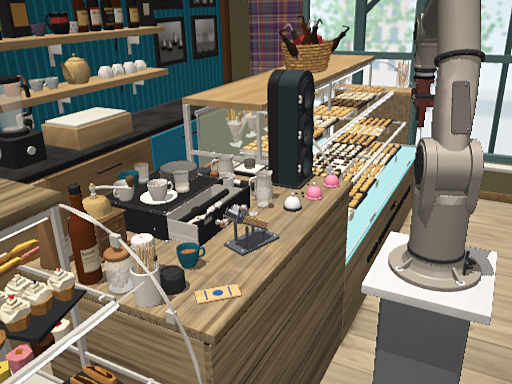

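View pics/top0.png

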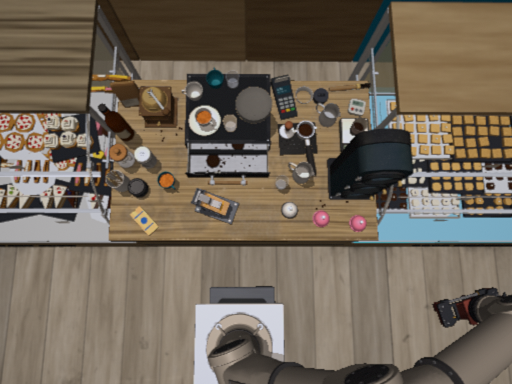

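The tile is at scene (218,293) / top (144,220) and the holder at scene (250,232) / top (215,206). There are three bells: a chrome/white one at scene (292,202) / top (289,210), and pink ones at scene (312,193) and (331,181). The chrome one should be the one meant. Next I'll enlarge these areas.

```bash
python3 - <<'E'
import cv2
s=cv2.imread("pics/scene0.png");t=cv2.imread("pics/top0.png")
def crop(im,x0,y0,x1,y1,k,n): cv2.imwrite(n,cv2.resize(im[y0:y1,x0:x1],None,fx=k,fy=k,interpolation=cv2.INTER_CUBIC))
crop(s,165,170,345,310,4,"pics/s1.png")
crop(t,120,160,320,245,4,"pics/t1.png")
crop(t,185,180,245,225,12,"pics/t2.png")
crop(s,215,195,285,260,9,"pics/s2.png")
E
```

```text
(no output)
```

View pics/s1.png

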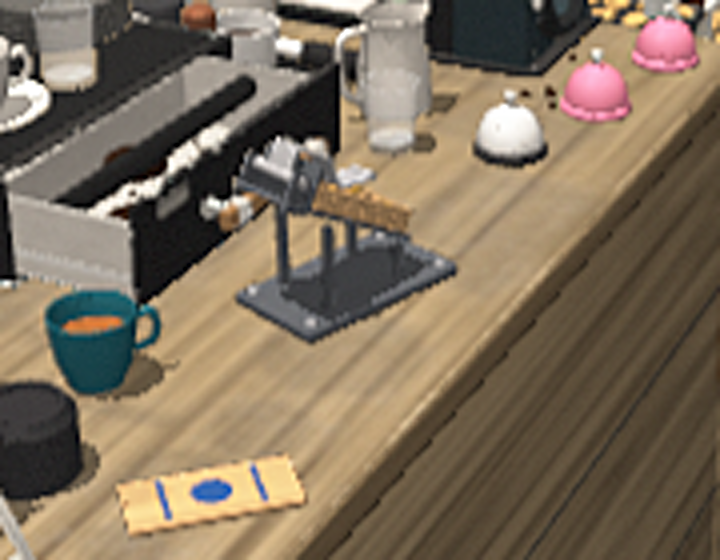

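View pics/t1.png

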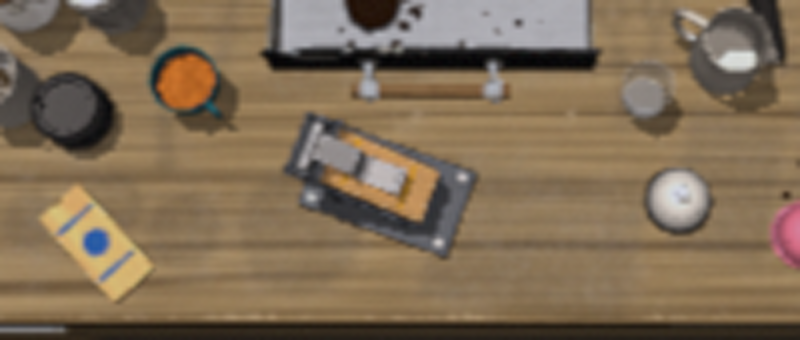

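View pics/t2.png

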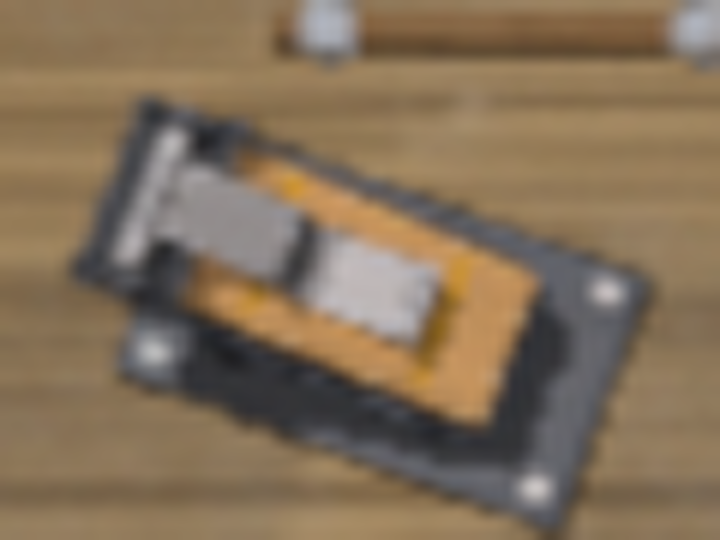

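View pics/s2.png

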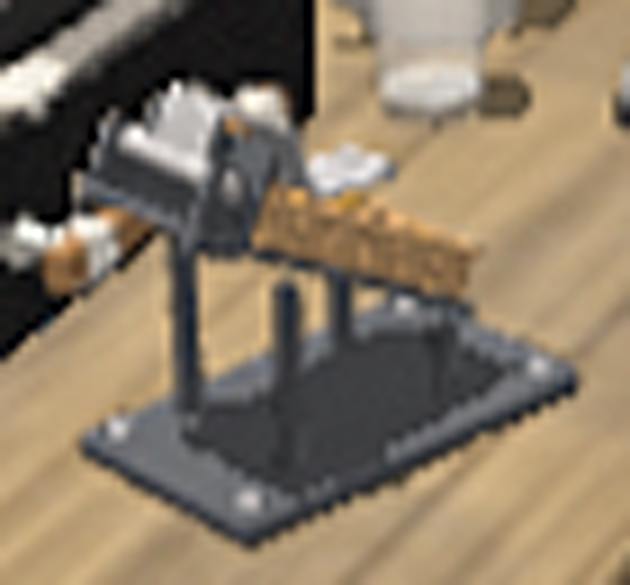

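The enlarged crops show these positions:
- **Bells:** the chrome dome on a black foot, scene about (292,203) / top about (289,210), is the one meant. The pink ones are decoys.
- **Tile:** the disc is at scene (217.5,292.2) / top (143.9,220.4).
- **Holder:** in the top view the pile's lower corners are at about (230,203) and (226,215), with the arm running up to the left.

Next I'll triangulate these.

```bash
cat > h.py <<'E'
import numpy as np
from plant import r
C={n:r.camera_model(n) for n in("scene","top")}
def ray(n,u,v):
    K=C[n]["camera_matrix"];T=C[n]["cam_to_world"]
    d=np.linalg.inv(K)@[u,v,1];d=T[:3,:3]@[d[0],-d[1],-d[2]]
    return T[:3,3],d/np.linalg.norm(d)
def tri(ps,pt):
    A=[];b=[]
    for n,p in(("scene",ps),("top",pt)):
        o,d=ray(n,*p);M=np.eye(3)-np.outer(d,d);A.append(M);b.append(M@o)
    A=np.vstack(A);b=np.hstack(b);x=np.linalg.lstsq(A,b,rcond=None)[0]
    return x,np.linalg.norm(A@x-b)
def plane(n,p,z):
    o,d=ray(n,*p);return o+d*(z-o[2])/d[2]
def proj(n,P):
    K=C[n]["camera_matrix"];T=C[n]["cam_to_world"]
    c=T[:3,:3].T@(np.asarray(P)-T[:3,3]);q=K@[c[0],-c[1],-c[2]];return q[:2]/q[2]
def cr(x,y,k,ox,oy): return ((x+.5)/k-.5+ox,(y+.5)/k-.5+oy)
E
python3 - <<'E'
from h import *
import cv2
np.set_printoptions(precision=4,suppress=True)
S=lambda x,y:cr(x,y,4,165,170);T=lambda x,y:cr(x,y,4,120,160)
S2=lambda x,y:cr(x,y,9,215,195);T2=lambda x,y:cr(x,y,12,185,180)
P=lambda n,v:print(n,*v)
P("disc",tri(S(211,490),T(96,242)))
P("bell",tri(S(511,97),T(681,192)))
P("cup",tri(S(93,328),T(186,82)))
P("glass rim?",tri(S(390,135),T(645,92)))
P("pitcher",tri(S(395,60),T(728,45)))
print("tile scene corners z6",[plane("scene",S(*c),.006)[:2] for c in((118,485),(298,455),(306,493),(128,528))])
print("tile top corners",[plane("top",T(*c),.006)[:2] for c in((77,185),(40,216),(117,300),(153,268))])
for n,ref in(("scene",(165,270,260,315)),("top",(125,200,165,245))):
    im=cv2.imread(f"pics/{n}0.png");x0,y0,x1,y1=ref
    h=cv2.cvtColor(im[y0:y1,x0:x1],cv2.COLOR_BGR2HSV)
    m=((h[...,0]>10)&(h[...,0]<28)&(h[...,1]>60)&(h[...,2]>190)|((h[...,0]>95)&(h[...,0]<130)&(h[...,1]>90))).astype(np.uint8)
    k,l,st,ce=cv2.connectedComponentsWithStats(m);i=1+np.argmax(st[1:,4])
    c=cv2.findContours((l==i).astype(np.uint8),cv2.RETR_EXTERNAL,cv2.CHAIN_APPROX_NONE)[0][0][:,0]
    w=np.array([plane(n,(p[0]+x0,p[1]+y0),.006)[:2]*1000 for p in c],np.float32)
    print(n,st[i],cv2.minAreaRect(w))
# holder
P("pile R low corner top", [plane("top",T2(540,275),.0579)]) 
P("pile L low corner top", [plane("top",T2(490,420),.0579)])
print("foot top corners",[plane("top",T2(*c),.008)[:2] for c in((655,275),(560,530),(120,375))])
print("foot scene corners",[plane("scene",S2(*c),.008)[:2] for c in((80,440),(250,535),(578,375))])
print("screws tri",tri(S2(118,430),T2(152,350)),tri(S2(250,498),T2(535,487)),tri(S2(538,366),T2(606,290)))
E
```

```text
disc [0.452  0.3595 0.0087] 0.001199175585233853
bell [ 0.4918 -0.1862  0.0557] 0.0012090981670445323
cup [0.5982 0.2746 0.0431] 0.0012312241054793823
glass rim? [ 0.5949 -0.1584  0.0123] 0.0008717745763320214
pitcher [ 0.6302 -0.2345  0.0501] 0.003870883077040507
tile scene corners z6 [array([0.5106, 0.377 ]), array([0.4254, 0.2997]), array([0.4003, 0.3336]), array([0.4794, 0.4113])]
tile top corners [array([0.5055, 0.3807]), array([0.476 , 0.4137]), array([0.3973, 0.3373]), array([0.4271, 0.3053])]
scene [ 23   0  65  34 636] ((441.4920654296875, 333.35614013671875), (199.98394775390625, 85.58216094970703), 64.03506469726562)
top [ 10  12  18  18 147] ((451.37664794921875, 360.20989990234375), (50.10605239868164, 46.690093994140625), 42.94118118286133)
pile R low corner top [0.511  0.0356 0.0579]
pile L low corner top [0.4665 0.0503 0.0579]
foot top corners [array([0.519 , 0.0015]), array([0.4381, 0.0307]), array([0.4868, 0.1696])]
foot scene corners [array([0.5701, 0.1403]), array([0.4888, 0.1703]), array([0.4407, 0.0302])]
screws tri (array([0.5115, 0.1669, 0.0348]), np.float64(0.03220261038046189)) (array([ 0.4989,  0.062 , -0.0418]), np.float64(0.06569718639871934)) (array([ 0.4932,  0.0084, -0.0063]), np.float64(0.03462855021134334))
```

```bash
cat >> h.py <<'E'
from scipy.spatial.transform import Rotation as R
np.set_printoptions(precision=4,suppress=True)
def to(*targets,yawx=None):
    "targets world TCP; yawx = desired heading (deg) of tool x; prints tool-shifts, turn about tool y"
    s=r.state();w,x,y,z=s["tool_rot"];M=R.from_quat([x,y,z,w]).as_matrix()
    print("t",s["clock"],"p",s["position"],"x",M[:,0],"y",M[:,1],"xhead",np.degrees(np.arctan2(M[1,0],M[0,0])),"F",s["contact_force"],"w",s["gripper_width"],"q7",s["q"][6])
    for t in targets: print(" shift",M.T@(np.array(t)-s["position"]))
    if yawx is not None:
        h=np.degrees(np.arctan2(M[1,0],M[0,0]))
        # turn about tool y (down): positive turn = clockwise seen from above -> heading decreases
        for a in(yawx,yawx+180): print(" turn",-((a-h+180)%360-180))
E
python3 -c "
from h import *
to([.3,-.3,.233],[.43,-.1,.233],[.441,.349,.233],yawx=134)"
```

```text
t 0.1 p [ 0.1726 -0.652   0.2328] x [ 0.256  -0.9667 -0.0016] y [-0.0005  0.0015 -1.    ] xhead -75.16971367410599 F [ 0.2153 -0.5589  0.4538] w 1.0016843785368792 q7 -0.08310814567435604
 shift [-0.3077  0.0003  0.2132]
 shift [-0.4678  0.0005  0.3901]
 shift [-0.899   0.0012  0.5157]
 turn 150.830286325894
 turn -29.169713674105992
```

```bash
python3 -m jog '[[[-0.04,0,0.028,0],[-0.09,0,0.062,0],[-0.14,0,0.097,0],[-0.19,0,0.131,0],[-0.24,0,0.166,0],[-0.28,0,0.19,0],[-0.308,0,0.213,0],[-0.34,0,0.25,0],[-0.37,0,0.285,0],[-0.40,0,0.315,0]]]' 1; python3 -c "
from h import *
print(r.state()['q'])
to([.43,-.1,.233],[.43,.1,.233],[.441,.349,.2],yawx=134)"
```

```text
clock: 1.35
position: [0.3753, -0.1832, 0.2334]
tool_rot: [0.561, -0.56, 0.432, -0.431]
contact_force: [-0.2, 0.3, 0.4]
gripper_width: 1.002
[ 0.6238  0.0665 -0.3291  2.1136  0.0245  0.9661 -1.0302]
t 1.35 p [ 0.3753 -0.1832  0.2334] x [ 0.2563 -0.9666 -0.0016] y [-0.0005  0.0015 -1.    ] xhead -75.1495193126494 F [-0.1592  0.2751  0.3866] w 1.0018401431778534 q7 -1.0301665358387988
 shift [-0.0665  0.0005  0.0742]
 shift [-0.2598  0.0008  0.1254]
 shift [-0.4976  0.0341  0.1999]
 turn 150.85048068735057
 turn -29.14951931264943
```

```bash
python3 -m jog '[[[-0.03,0,0.04,-4],[-0.07,0,0.075,-8],[-0.125,0,0.09,-12],[-0.18,0,0.105,-16],[-0.235,0,0.12,-20],[-0.29,0,0.14,-24],[-0.345,0,0.155,-27],[-0.40,0.01,0.17,-29],[-0.45,0.02,0.187,-29],[-0.497,0.034,0.2,-29]]]'; python3 -c "
from h import *
print(r.state()['q'])
to([.441,.349,.2],[.441,.349,.012],yawx=134)
import cv2
for n in('scene','top'):cv2.imwrite(f'pics/{n}1.png',cv2.resize(r.grab_frame(n)[:,:,::-1][(210 if n=='scene' else 150):(330 if n=='scene' else 250),(150 if n=='scene' else 90):(300 if n=='scene' else 240)],None,fx=5,fy=5))"
```

```text
clock: 2.6
position: [0.4414, 0.3502, 0.1996]
tool_rot: [0.651, -0.65, 0.278, -0.277]
contact_force: [1.2, -0.1, 0.2]
gripper_width: 1.001
[-0.2195  0.4196 -0.7142  1.8247  0.3184  1.014  -1.867 ]
t 2.6 p [0.4414 0.3502 0.1996] x [ 0.6926 -0.7214 -0.0013] y [-0.0003  0.0016 -1.    ] xhead -46.166658319926555 F [ 1.2457 -0.0652  0.2386] w 1.0013002529224118 q7 -1.8670301001841536
 shift [ 0.0006 -0.0004 -0.0011]
 shift [ 0.0008  0.1876 -0.0013]
 turn 179.83334168007343
 turn -0.16665831992656877
```

View pics/scene1.png

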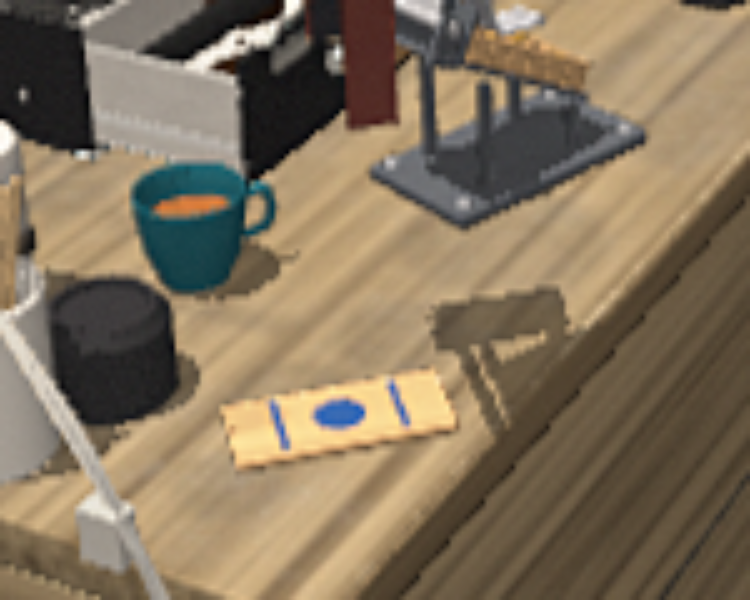

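View pics/top1.png

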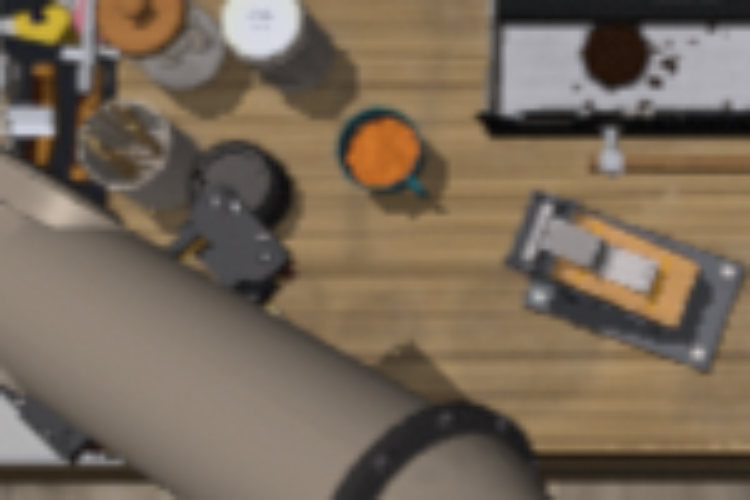

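The scene view shows the tile untouched at (218,292). The open gripper is above it, and nothing has been disturbed. Before descending I want to know how close the white rail post on the left and the forearm are to the gripper.

```bash
python3 -c "
from h import *
import cv2
for n in('scene','top'):cv2.imwrite(f'pics/{n}2.png',cv2.resize(r.grab_frame(n)[:,:,::-1],None,fx=1.5,fy=1.5))
for z in(0,.1,.2,.3):print(z,plane('scene',(170,316),z),plane('scene',(118,225),z))"
```

```text
0 [0.5088 0.4778 0.    ] [0.9603 0.1689 0.    ]
0.1 [0.4188 0.5791 0.1   ] [0.8036 0.3158 0.1   ]
0.2 [0.3288 0.6803 0.2   ] [0.6468 0.4627 0.2   ]
0.3 [0.2388 0.7816 0.3   ] [0.4901 0.6097 0.3   ]
```

View pics/scene2.png

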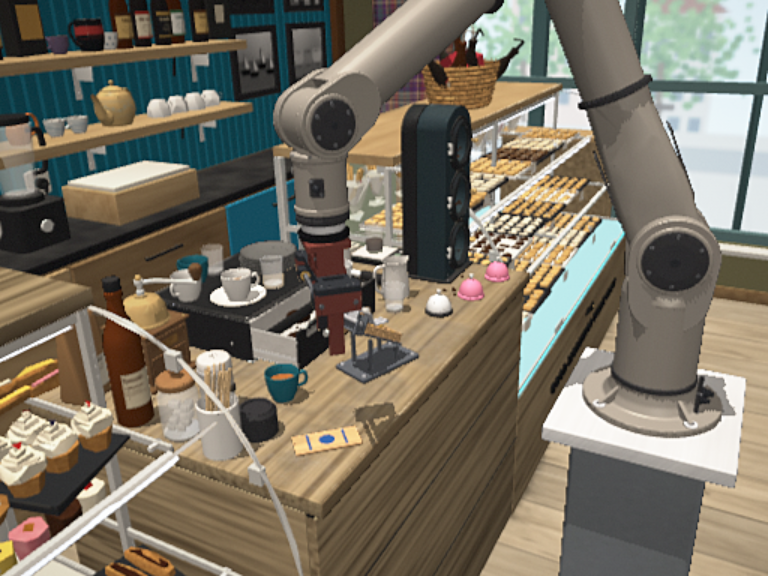

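View pics/top2.png

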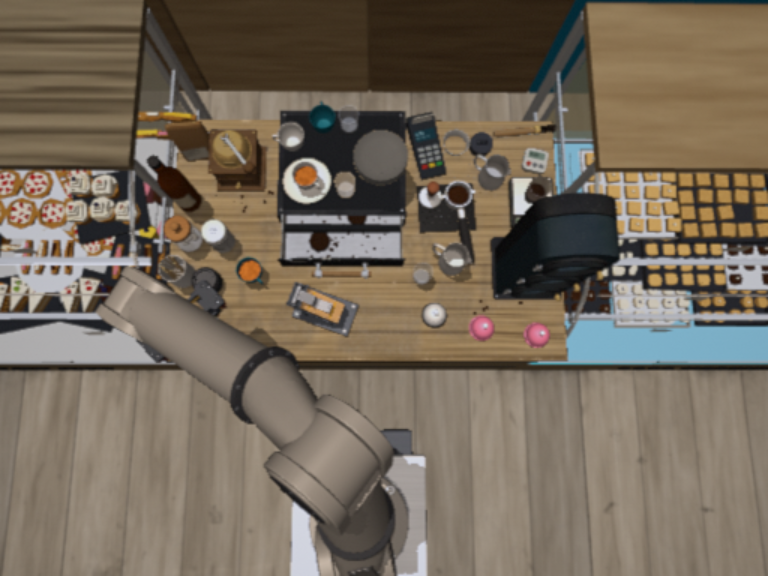

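The left case starts at about y≥0.47, the forearm is high, and nothing is near the fingers. I'll descend to just above the worktop.

```bash
python3 -m jog '[[[0.001,0.05,-0.001,0],[0.001,0.1,-0.001,0],[0.001,0.14,-0.001,0],[0.001,0.165,-0.001,0],[0.001,0.18,-0.001,0],[0.001,0.186,-0.001,0],[0.001,0.186,-0.001,0]]]' 1; python3 -c "
from h import *
to([.441,.349,.0125])
import cv2
cv2.imwrite('pics/scene3.png',cv2.resize(r.grab_frame('scene')[:,:,::-1][230:320,160:280],None,fx=6,fy=6))"
```

```text
clock: 3.68
position: [0.4405, 0.3474, 0.0139]
tool_rot: [0.651, -0.651, 0.277, -0.276]
contact_force: [0.4, -0.0, 0.5]
gripper_width: 1.0
t 3.675 p [0.4405 0.3474 0.0139] x [ 0.6939 -0.7201 -0.0017] y [-0.0015  0.0009 -1.    ] xhead -46.05911051757757 F [ 0.4365 -0.0347  0.523 ] w 1.0002825159067237 q7 -2.050026900185271
 shift [-0.0008  0.0014  0.0015]
```

View pics/scene3.png

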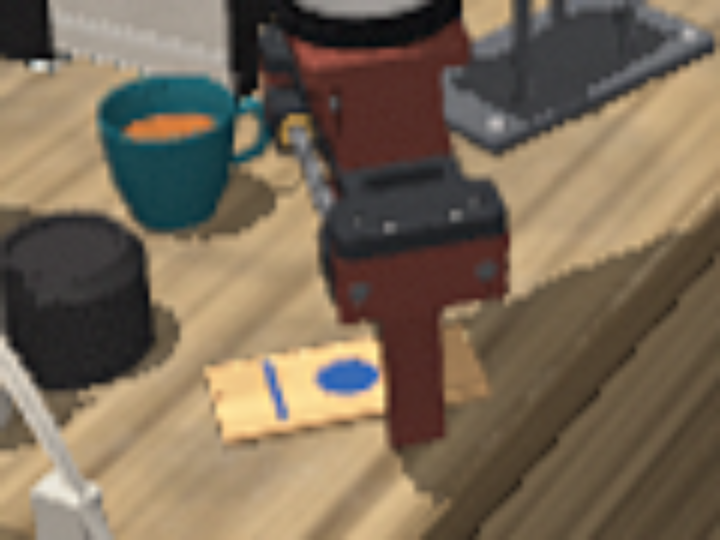

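The near finger stands beside the tile on the tail side of the disc, as intended. I'll lower a little more and close.

```bash
python3 -m jog '[[[-0.001,0.002,0.001,0],[-0.001,0.002,0.001,0]]]' 1; python3 -m jog '[[[0,0,0,0],[0,0,0,0],[0,0,0,0],[0,0,0,0],[0,0,0,0],[0,0,0,0]]]' -1;  python3 -c "
from h import *
to([.441,.349,.0125])"
```

```text
clock: 3.98
position: [0.4409, 0.3496, 0.0127]
tool_rot: [0.651, -0.65, 0.277, -0.276]
contact_force: [0.0, -0.9, -0.7]
gripper_width: 0.995
clock: 4.72
position: [0.4409, 0.3495, 0.0127]
tool_rot: [0.651, -0.65, 0.277, -0.276]
contact_force: [0.3, 0.3, -0.1]
gripper_width: 0.565
t 4.725 p [0.4409 0.3495 0.0127] x [ 0.694  -0.7199 -0.0017] y [-0.0004  0.002  -1.    ] xhead -46.048981767610385 F [ 0.2518  0.2877 -0.1426] w 0.5652928669027217 q7 -2.053428014303507
 shift [ 0.0004  0.0002 -0.0003]
```

The tile is gripped, with the jaws at 49.7 mm. I'll lift it and work out the transfer.

```bash
cat >> h.py <<'E'
H=np.array([.504,.0862,.088]);A=np.radians(70.8);U=np.array([np.cos(A),np.sin(A),0])
def tcp(u,z,d=.0097): # grip point at u (from home along slope heading), tile mid height z
    return H*[1,1,0]+U*u+[0,0,z+d]
E
python3 -m jog '[[[0,-0.02,0,0],[0,-0.06,0,0],[0,-0.12,0,0],[0,-0.17,0,0],[0,-0.19,0,0],[0,-0.19,0,0]]]'; python3 -c "
from h import *
to(tcp(-.115,.19),tcp(-.1,.1),yawx=160.8)
import cv2
cv2.imwrite('pics/scene4.png',cv2.resize(r.grab_frame('scene')[:,:,::-1][170:320,160:320],None,fx=5,fy=5))"
```

```text
clock: 5.48
position: [0.4414, 0.3494, 0.204]
tool_rot: [0.652, -0.649, 0.276, -0.277]
contact_force: [0.1, 0.2, -1.1]
gripper_width: 0.565
t 5.475 p [0.4414 0.3494 0.204 ] x [ 0.6939 -0.7201 -0.0009] y [ 0.002   0.0032 -1.    ] xhead -46.06360585102821 F [ 0.1079  0.2272 -1.1386] w 0.5647145106825757 q7 -1.864082599748023
 shift [ 0.2849  0.0032 -0.2402]
 shift [ 0.2782  0.0932 -0.2271]
 turn 153.13639414897182
 turn -26.863605851028296
```

View pics/scene4.png

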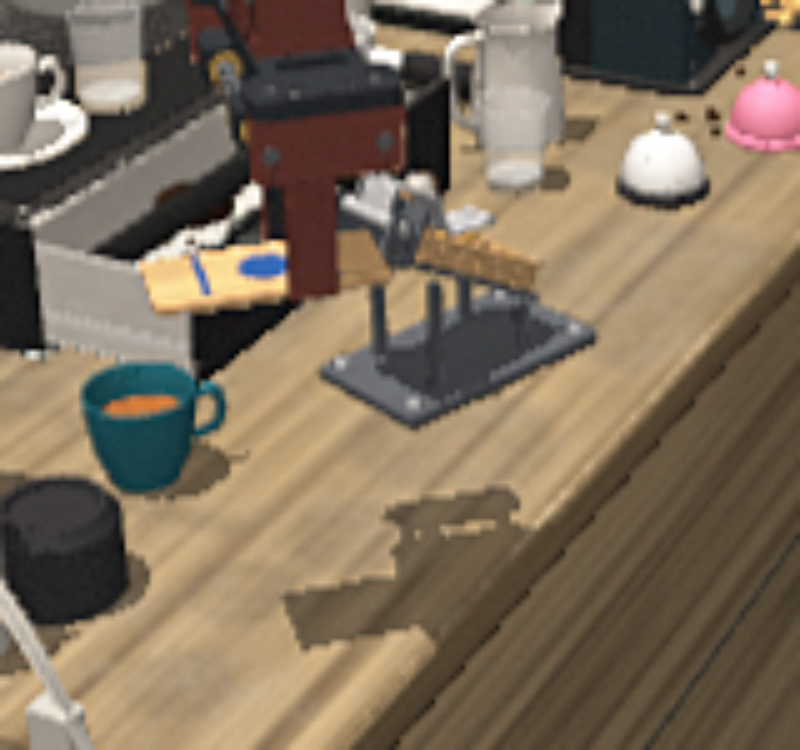

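The tile hangs level in the grip and the lift is clear. I'll transfer to below the holder, staying high.

```bash
python3 -m jog '[[[0.03,0,-0.025,-3],[0.075,0,-0.063,-7],[0.12,0,-0.1,-11],[0.165,0.002,-0.14,-16],[0.21,0.003,-0.177,-20],[0.25,0.003,-0.21,-24],[0.275,0.003,-0.232,-26.9],[0.285,0.003,-0.24,-26.9],[0.285,0.003,-0.24,-26.9]]]'; python3 -c "
from h import *
to(tcp(-.115,.19),tcp(-.11,.09),tcp(-.1,.075),yawx=160.8)
import cv2
cv2.imwrite('pics/top5.png',cv2.resize(r.grab_frame('top')[:,:,::-1][150:270,150:310],None,fx=5,fy=5))
cv2.imwrite('pics/scene5.png',cv2.resize(r.grab_frame('scene')[:,:,::-1][150:270,180:340],None,fx=5,fy=5))"
```

```text
clock: 6.65
position: [0.4651, -0.023, 0.1978]
tool_rot: [0.698, -0.697, 0.119, -0.117]
contact_force: [-0.2, 0.7, 0.1]
gripper_width: 0.565
t 6.65 p [ 0.4651 -0.023   0.1978] x [ 0.944  -0.3299 -0.0028] y [-0.0023  0.0022 -1.    ] xhead -19.26060340617849 F [-0.2131  0.7152  0.1235] w 0.5649679515516188 q7 -0.6144760573282851
 shift [ 0.0008 -0.0019  0.0009]
 shift [0.0011 0.0981 0.0058]
 shift [0.0011 0.1131 0.0158]
 turn 179.93939659382147
 turn -0.06060340617852944
```

View pics/scene5.png

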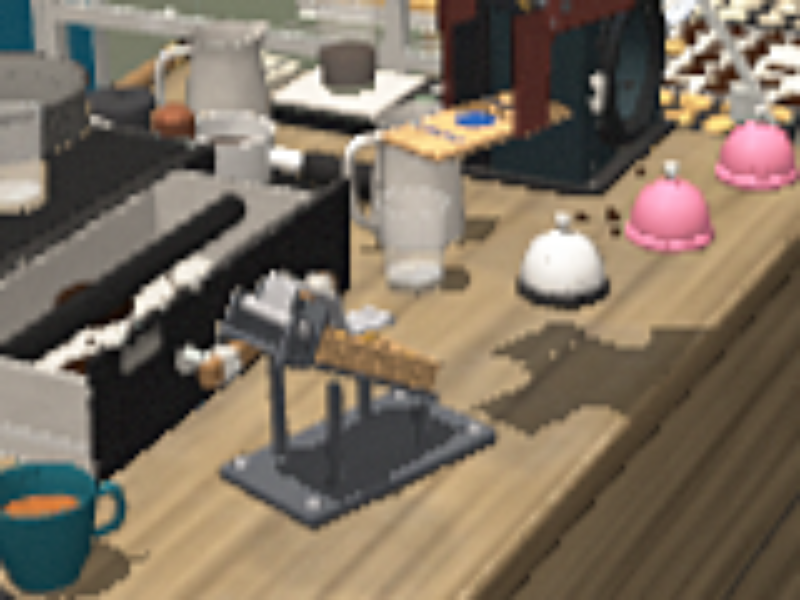

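View pics/top5.png

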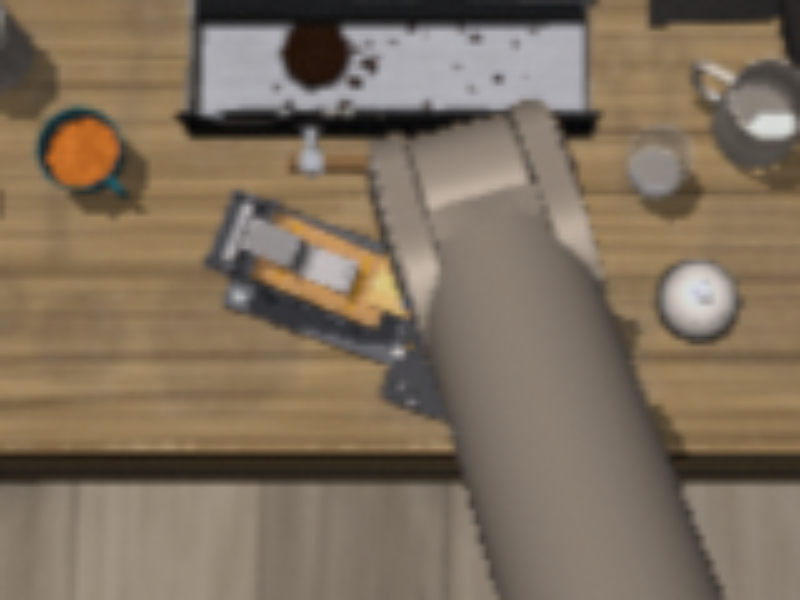

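The tile is level and lined up with the holder below its lower end. I'll measure the disc's offset from the grip while descending to pre-contact.

```bash
python3 -c "
from h import *
p=plane('scene',cr(475,118,5,180,150),.1978-.0097+.003);print(p, (p-r.state()['position'])@U, (p-r.state()['position'])@np.array([-U[1],U[0],0]))"
python3 -m jog '[[[0.001,0.03,0.001,0],[0.001,0.06,0.003,0],[0.001,0.085,0.005,0],[0.001,0.098,0.006,0],[0.001,0.098,0.006,0]]]'; python3 -c "
from h import *
to(tcp(-.11,.09),tcp(-.1,.075),yawx=160.8)
import cv2
cv2.imwrite('pics/scene6.png',cv2.resize(r.grab_frame('scene')[:,:,::-1][180:270,210:330],None,fx=6,fy=6))"
```

```text
[ 0.4749 -0.0166  0.1911] 0.007611136531342875 -0.007281280641051859
clock: 7.38
position: [0.4679, -0.0147, 0.1]
tool_rot: [0.698, -0.697, 0.117, -0.116]
contact_force: [-0.1, -0.6, -0.7]
gripper_width: 0.566
t 7.375 p [ 0.4679 -0.0147  0.1   ] x [ 0.9457 -0.325  -0.0031] y [-0.0023  0.0029 -1.    ] xhead -18.966195381035142 F [-0.0662 -0.5555 -0.6516] w 0.5659843282225349 q7 -0.7748357254301019
 shift [ 0.0009  0.0003 -0.0028]
 shift [0.0009 0.0153 0.0072]
 turn -179.76619538103512
 turn 0.23380461896476845
```

View pics/scene6.png

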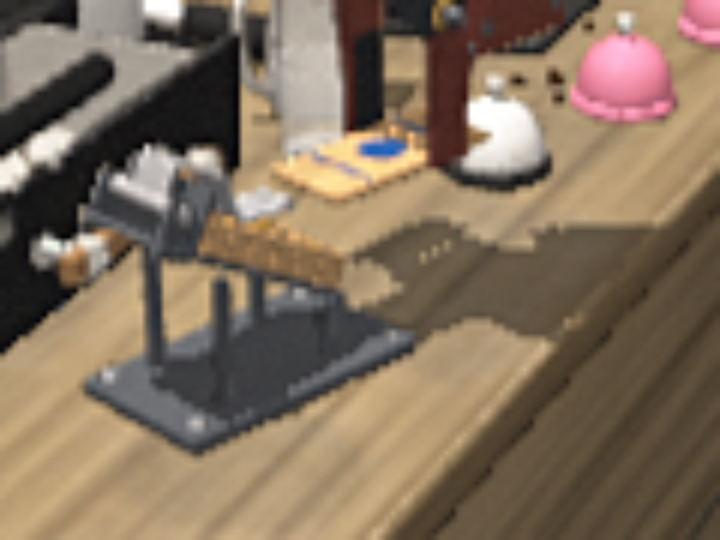

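```bash
python3 -m jog '[[[0.001,0.008,0.005,0],[0.001,0.016,0.0075,0.2],[0.001,0.021,0.0075,0.2],[0.001,0.023,0.0075,0.2],[0.001,0.025,0.0075,0.2],[0.001,0.025,0.0075,0.2]]]'; python3 -c "
from h import *
to(tcp(-.0995,.0572),tcp(-.0969,.0456),tcp(-.0924,.0346),yawx=160.8)
import cv2
cv2.imwrite('pics/scene7.png',cv2.resize(r.grab_frame('scene')[:,:,::-1][180:270,210:330],None,fx=6,fy=6))"
```

```text
clock: 8.18
position: [0.472, -0.0083, 0.0758]
tool_rot: [0.698, -0.696, 0.118, -0.118]
contact_force: [-0.9, -0.8, 3.9]
gripper_width: 0.564
t 8.175 p [ 0.472  -0.0083  0.0758] x [ 0.9443 -0.329  -0.0015] y [-0.0007  0.0026 -1.    ] xhead -19.205845180437287 F [-0.9143 -0.7753  3.9421] w 0.5644548714261479 q7 -0.8332977263414786
 shift [-0.0008  0.0089  0.0002]
 shift [-0.0008  0.0205  0.0028]
 shift [-0.0008  0.0315  0.0073]
 turn 179.9941548195627
 turn -0.0058451804372907645
```

View pics/scene7.png

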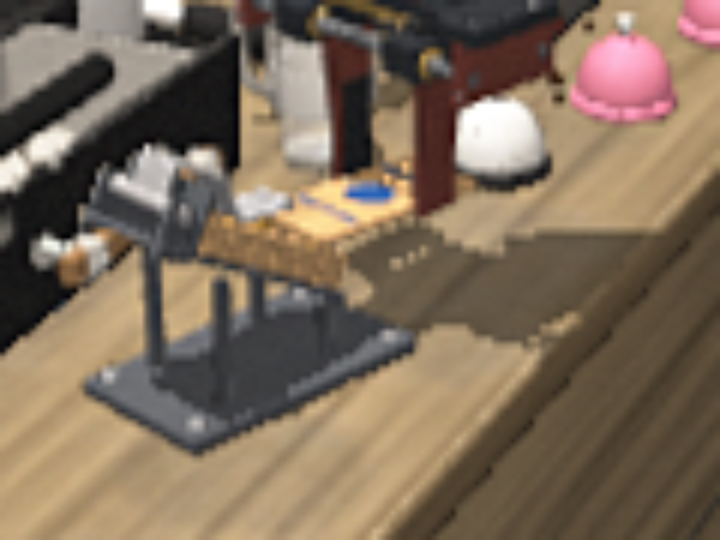

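Contact shows as 3.9 N, with the tile's leading edge on the pile below the lip. Now I'll press down along the arc so the tile turns in the grip onto the slope.

```bash
python3 -m jog '[[[-0.0005,0.005,0,0],[-0.0008,0.009,0,0],[-0.0008,0.015,0.0015,0],[-0.0008,0.02,0.003,0],[-0.0008,0.02,0.003,0]]]'; python3 -c "
from h import *
to(tcp(-.0969,.0456),tcp(-.0924,.0346),yawx=160.8)
import cv2
cv2.imwrite('pics/scene8.png',cv2.resize(r.grab_frame('scene')[:,:,::-1][180:270,210:330],None,fx=6,fy=6))"
```

```text
clock: 8.85
position: [0.472, -0.0055, 0.0553]
tool_rot: [0.698, -0.697, 0.119, -0.117]
contact_force: [-0.0, -3.5, 1.4]
gripper_width: 0.564
t 8.85 p [ 0.472  -0.0055  0.0553] x [ 0.9443 -0.3292 -0.0022] y [-0.0016  0.0022 -1.    ] xhead -19.221159050659182 F [-0.0206 -3.5328  1.364 ] w 0.5642360107471861 q7 -0.8731800261842061
 shift [0.0001 0.     0.0002]
 shift [0.0001 0.011  0.0047]
 turn 179.9788409493408
 turn -0.021159050659207423
```

View pics/scene8.png

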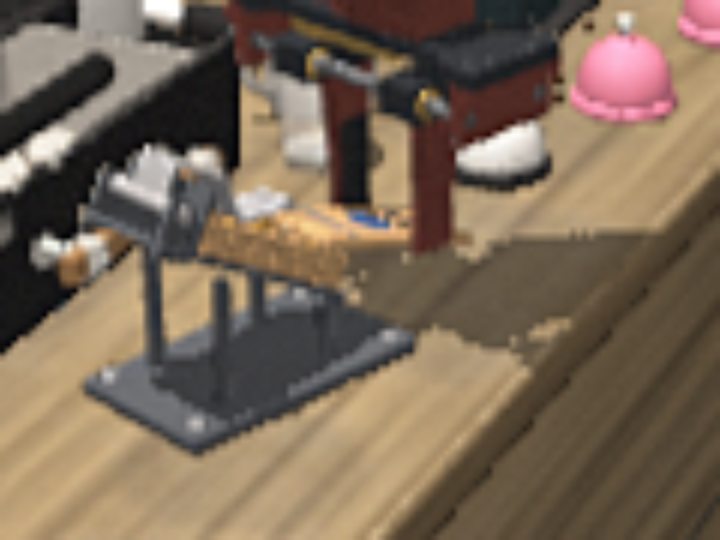

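The tile is tilting with the slope, about 20° so far. Continue to 30°.

```bash
python3 -m jog '[[[0,0.004,0.0015,0],[0,0.008,0.0033,0],[0,0.011,0.0047,0],[0,0.0115,0.0049,0],[0,0.0115,0.0049,0]]]'; python3 -c "
from h import *
to(tcp(-.0924,.0346),yawx=160.8)
import cv2
cv2.imwrite('pics/scene9.png',cv2.resize(r.grab_frame('scene')[:,:,::-1][180:270,210:330],None,fx=6,fy=6))"
```

```text
clock: 9.52
position: [0.4734, -0.0009, 0.0439]
tool_rot: [0.698, -0.697, 0.119, -0.117]
contact_force: [0.6, -4.8, 2.0]
gripper_width: 0.558
t 9.525 p [ 0.4734 -0.0009  0.0439] x [ 0.9443 -0.3292 -0.0024] y [-0.0019  0.0019 -1.    ] xhead -19.220619210182246 F [ 0.5648 -4.7562  1.9587] w 0.5582157948032598 q7 -0.9014827792100777
 shift [ 0.0003 -0.0004 -0.0001]
 turn 179.97938078981775
 turn -0.020619210182303505
```

View pics/scene9.png

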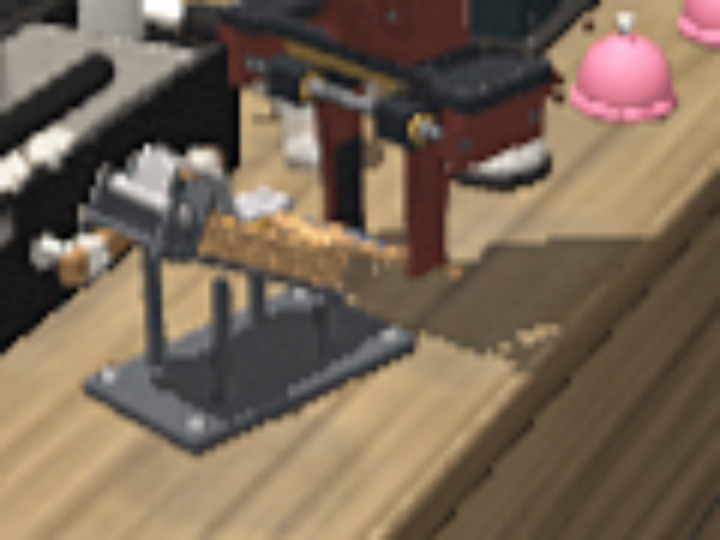

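The tile now lies in line with the slope (30°). I'll slide it up in steps, watching the force.

```bash
python3 -m jog '[[[0,-0.0025,0.0043,0],[0,-0.005,0.0087,0],[0,-0.0075,0.013,0],[0,-0.01,0.0173,0],[0,-0.0125,0.0217,0],[0,-0.015,0.026,0],[0,-0.015,0.026,0]]]'; python3 -c "
from h import *
to(tcp(-.0924+.026,.0346+.015),yawx=160.8)
import cv2
cv2.imwrite('pics/scene10.png',cv2.resize(r.grab_frame('scene')[:,:,::-1][190:260,210:300],None,fx=8,fy=8))"
```

```text
clock: 10.45
position: [0.4825, 0.0246, 0.0594]
tool_rot: [0.698, -0.696, 0.118, -0.117]
contact_force: [-1.5, -1.8, 1.5]
gripper_width: 0.565
t 10.45 p [0.4825 0.0246 0.0594] x [ 0.9445 -0.3285 -0.0017] y [-0.0008  0.003  -1.    ] xhead -19.175031829293275 F [-1.4544 -1.8321  1.5325] w 0.5645970129640583 q7 -0.9256625748552457
 shift [ 0.0001  0.     -0.0011]
 turn -179.9750318292933
 turn 0.024968170706642923
```

View pics/scene10.png

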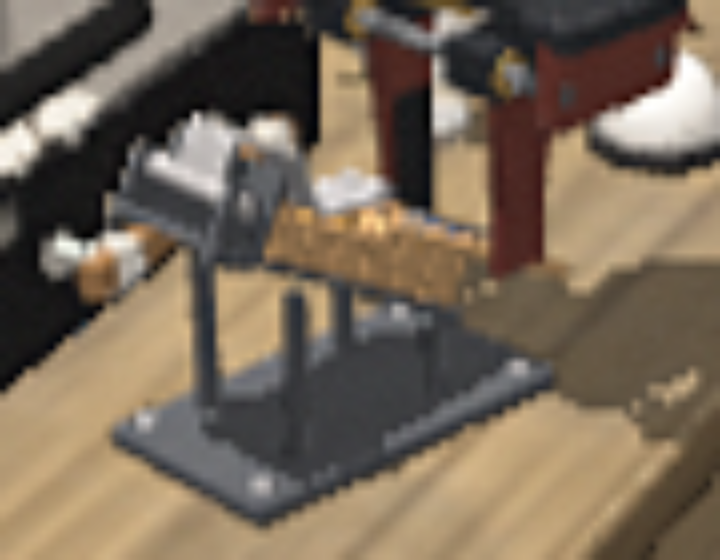

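```bash
python3 -m jog '[[[0,-0.0025,0.0053,0],[0,-0.005,0.0097,0],[0,-0.0075,0.014,0],[0,-0.01,0.0183,0],[0,-0.0125,0.0227,0],[0,-0.0125,0.0227,0]]]'; python3 -c "
from h import *
to(tcp(-.0924+.0476,.0346+.0275),yawx=160.8)
import cv2
cv2.imwrite('pics/scene11.png',cv2.resize(r.grab_frame('scene')[:,:,::-1][190:260,210:300],None,fx=8,fy=8))
cv2.imwrite('pics/top11.png',cv2.resize(r.grab_frame('top')[:,:,::-1][170:240,170:260],None,fx=8,fy=8))"
```

```text
clock: 11.25
position: [0.4885, 0.0435, 0.0711]
tool_rot: [-0.697, 0.698, -0.12, 0.117]
contact_force: [-2.3, -8.3, 0.1]
gripper_width: 0.564
t 11.25 p [0.4885 0.0435 0.0711] x [ 0.9439 -0.3302 -0.0039] y [-0.0043 -0.0005 -1.    ] xhead -19.281879294505515 F [-2.2934 -8.3114  0.1052] w 0.5644271192682544 q7 -0.9481711593084776
 shift [ 0.0006 -0.0007  0.0006]
 turn 179.91812070549446
 turn -0.0818792945055975
```

View pics/scene11.png

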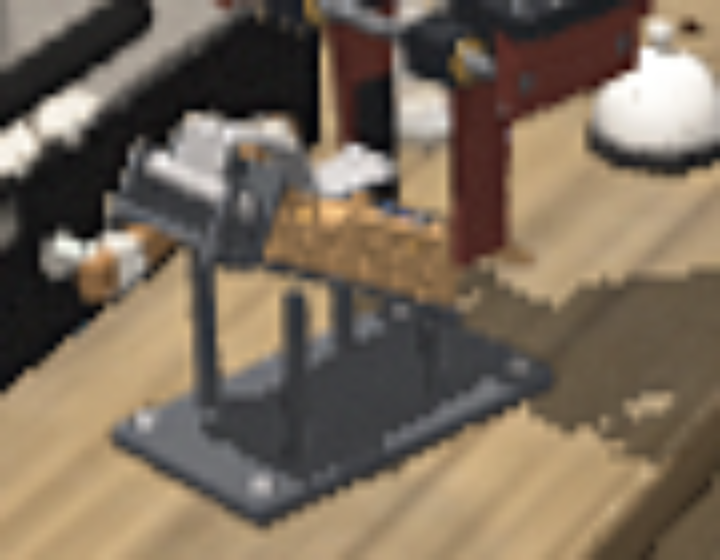

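View pics/top11.png

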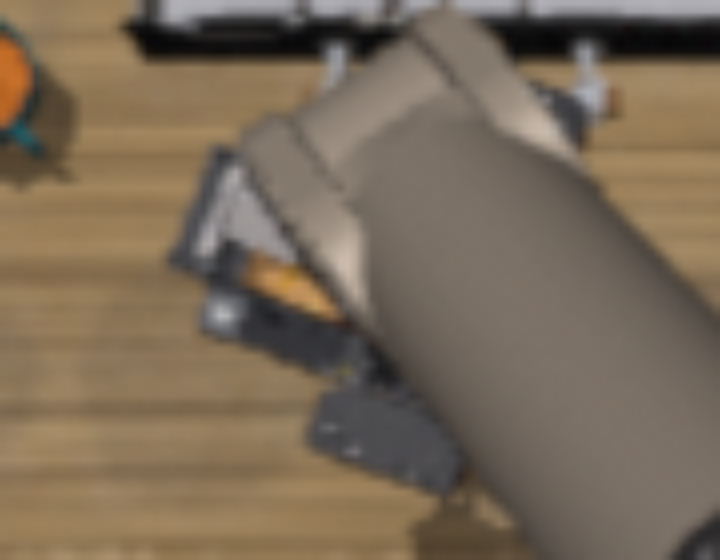

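The lip has risen (now at about (355,165), before (345,185)), so the tile is going under the arm. Continue upward.

```bash
python3 -m jog '[[[0,-0.002,0.005,0],[0,-0.0045,0.0093,0],[0,-0.007,0.0137,0],[0,-0.0095,0.018,0],[0,-0.0095,0.018,0]]]'; python3 -c "
from h import *
to(tcp(-.0924+.0651,.0346+.0375),yawx=160.8)"; python3 -m jog '[[[0,-0.0015,0.0026,0],[0,-0.003,0.0052,0],[0,-0.0045,0.0078,0],[0,-0.0045,0.0078,0]]]'; python3 -c "
from h import *
to(tcp(-.0924+.074,.0346+.0427),yawx=160.8)
import cv2
cv2.imwrite('pics/scene12.png',cv2.resize(r.grab_frame('scene')[:,:,::-1][190:260,210:300],None,fx=8,fy=8))
cv2.imwrite('pics/top12.png',cv2.resize(r.grab_frame('top')[:,:,::-1][170:240,170:260],None,fx=8,fy=8))"
```

```text
clock: 11.98
position: [0.4936, 0.0579, 0.0798]
tool_rot: [-0.695, 0.699, -0.121, 0.117]
contact_force: [-0.8, -9.8, -0.1]
gripper_width: 0.562
t 11.975 p [0.4936 0.0579 0.0798] x [ 0.9432 -0.3321 -0.0052] y [-0.0069 -0.0039 -1.    ] xhead -19.395880297773076 F [-0.8488 -9.8155 -0.107 ] w 0.5624950295055264 q7 -0.9668683198813188
 shift [ 0.0004 -0.002   0.0028]
 turn 179.8041197022269
 turn -0.19588029777310112
clock: 12.48
position: [0.4955, 0.063, 0.0835]
tool_rot: [-0.694, 0.7, -0.123, 0.117]
contact_force: [-0.6, -7.4, -1.5]
gripper_width: 0.564
t 12.475 p [0.4955 0.063  0.0835] x [ 0.9427 -0.3337 -0.0064] y [-0.0093 -0.007  -0.9999] xhead -19.493622791915044 F [-0.5815 -7.408  -1.5207] w 0.5643518320805708 q7 -0.9747658795535872
 shift [ 0.0004 -0.0035  0.0063]
 turn 179.70637720808497
 turn -0.29362279191502694
```

View pics/scene12.png

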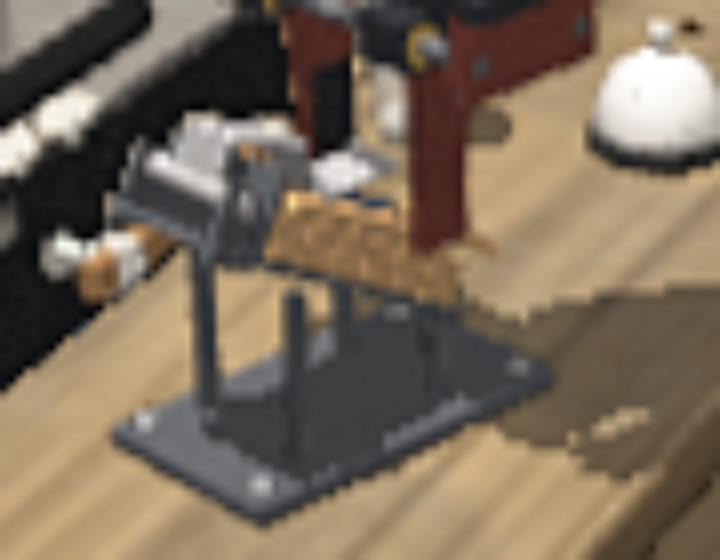

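View pics/top12.png

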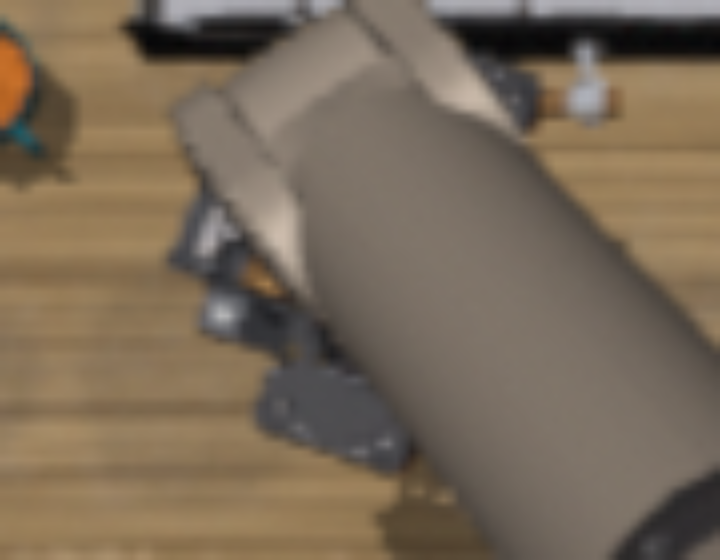

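```bash
python3 -m jog '[[[0,-0.002,0.004,0],[0,-0.0045,0.008,0],[0,-0.007,0.012,-0.2],[0,-0.007,0.013,-0.3],[0,-0.007,0.013,-0.3]]]'; python3 -c "
from h import *
to(tcp(-.0113,.0815),yawx=160.8);print((r.state()['position']-H)@U)
import cv2
cv2.imwrite('pics/scene13.png',cv2.resize(r.grab_frame('scene')[:,:,::-1][190:260,210:300],None,fx=8,fy=8))"
```

```text
clock: 13.2
position: [0.4992, 0.0731, 0.0898]
tool_rot: [-0.693, 0.701, -0.122, 0.115]
contact_force: [-1.5, -7.3, -0.6]
gripper_width: 0.567
t 13.2 p [0.4992 0.0731 0.0898] x [ 0.9438 -0.3305 -0.0075] y [-0.0114 -0.0099 -0.9999] xhead -19.298855617057875 F [-1.4689 -7.254  -0.6311] w 0.5671195235059803 q7 -0.9838514313876953
 shift [ 0.0002 -0.0014  0.0026]
 turn 179.9011443829421
 turn -0.09885561705789314
-0.013938720703782303
```

View pics/scene13.png

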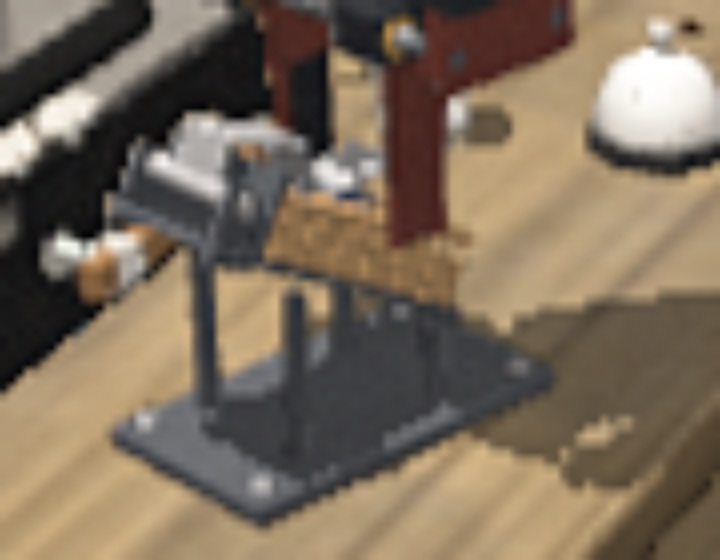

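Nearly home: the tile's tail is at (468,238), close to the pile's lower end. I'll push on in small steps until the stop shows up in the force.

```bash
for i in 1 2 3; do python3 -m jog '[[[0,-0.0015,0.0035,0],[0,-0.0025,0.005,0],[0,-0.0025,0.005,0]]]'; done; python3 -c "
from h import *
to(tcp(-.0113,.0815),yawx=160.8);print((r.state()['position']-H)@U)
import cv2
cv2.imwrite('pics/scene14.png',cv2.resize(r.grab_frame('scene')[:,:,::-1][190:260,210:300],None,fx=8,fy=8))"
```

```text
clock: 13.62
position: [0.4992, 0.0734, 0.0907]
tool_rot: [-0.69, 0.703, -0.124, 0.115]
contact_force: [-1.4, -11.6, -7.2]
gripper_width: 0.564
clock: 14.0
position: [0.499, 0.0733, 0.0913]
tool_rot: [-0.688, 0.706, -0.127, 0.114]
contact_force: [0.5, -12.9, -6.7]
gripper_width: 0.562
clock: 14.38
position: [0.4988, 0.0731, 0.0919]
tool_rot: [-0.685, 0.708, -0.129, 0.114]
contact_force: [-0.5, -12.7, -5.7]
gripper_width: 0.561
t 14.375 p [0.4988 0.0731 0.0919] x [ 0.9409 -0.3384 -0.0153] y [-0.0267 -0.029  -0.9992] xhead -19.780542683859593 F [ -0.5441 -12.7474  -5.7238] w 0.5613444051808258 q7 -1.0007059721333198
 shift [0.0006 0.0006 0.0028]
 turn 179.41945731614038
 turn -0.5805426838596759
-0.014079120234992689
```

View pics/scene14.png

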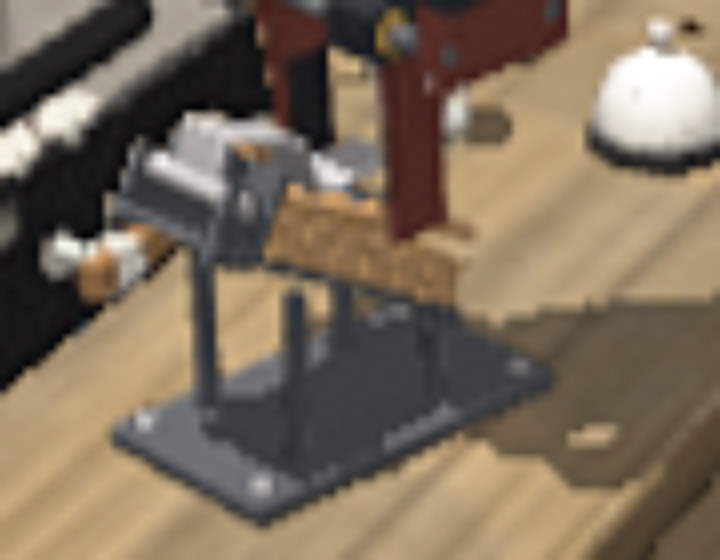

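At the stop: u no longer advances and the resistance has risen to about 14 N. The tail looks slightly raised, so I'll lower it back onto the pile and then let go.

```bash
python3 -m jog '[[[0,0.0015,0.001,0.3],[0,0.003,0.001,0.5],[0,0.003,0.001,0.5]]]'; python3 -m jog '[[[0,0,0,0],[0,0,0,0],[0,0,0,0],[0,0,0,0],[0,0,0,0]]]' 1; python3 -c "
from h import *
to(tcp(-.0113,.0815),yawx=160.8)
import cv2
cv2.imwrite('pics/scene15.png',cv2.resize(r.grab_frame('scene')[:,:,::-1][190:260,210:300],None,fx=8,fy=8))"
```

```text
clock: 14.8
position: [0.4994, 0.0741, 0.0891]
tool_rot: [-0.684, 0.708, -0.132, 0.117]
contact_force: [0.2, -3.5, 2.1]
gripper_width: 0.567
clock: 15.42
position: [0.4994, 0.0742, 0.0891]
tool_rot: [-0.684, 0.708, -0.132, 0.117]
contact_force: [0.3, 0.1, -0.1]
gripper_width: 0.998
t 15.425 p [0.4994 0.0742 0.0891] x [ 0.938  -0.3464 -0.0143] y [-0.0259 -0.0289 -0.9992] xhead -20.267549205258334 F [ 0.2813  0.1007 -0.1179] w 0.9978240962999857 q7 -1.0139608927031747
 shift [ 0.0003 -0.0022  0.0015]
 turn 178.93245079474167
 turn -1.067549205258274
```

View pics/scene15.png

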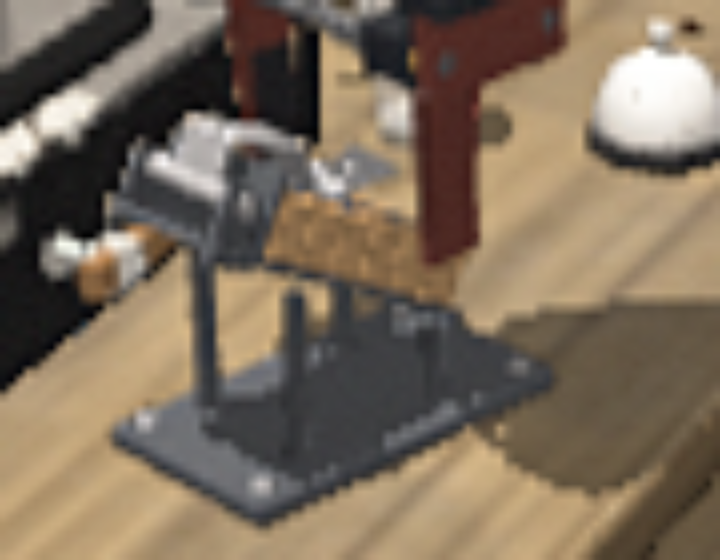

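Released, with contact force zero. I'll go straight up and move aside for a check from above.

```bash
python3 -m jog '[[[0,-0.03,0,0],[0,-0.08,0,0],[0,-0.12,0,0],[0,-0.12,-0.03,0],[0,-0.12,-0.08,0],[0,-0.12,-0.14,0],[0,-0.12,-0.2,0],[0,-0.12,-0.25,0],[0,-0.12,-0.25,0]]]'; python3 -c "
from h import *
to([.492,-.186,.15])
import cv2
cv2.imwrite('pics/scene16.png',cv2.resize(r.grab_frame('scene')[:,:,::-1][190:260,210:300],None,fx=8,fy=8))
cv2.imwrite('pics/top16.png',cv2.resize(r.grab_frame('top')[:,:,::-1][180:225,185:245],None,fx=12,fy=12))"
```

```text
clock: 16.6
position: [0.4144, -0.1605, 0.218]
tool_rot: [-0.683, 0.708, -0.134, 0.119]
contact_force: [-0.4, 1.0, 0.0]
gripper_width: 1.004
t 16.6 p [ 0.4144 -0.1605  0.218 ] x [ 0.9354 -0.3533 -0.0145] y [-0.0269 -0.0301 -0.9992] xhead -20.6932602891123 F [-0.4463  0.9562  0.0266] w 1.0043789804208958 q7 -0.2919941376039302
 shift [0.0826 0.0666 0.006 ]
```

View pics/scene16.png

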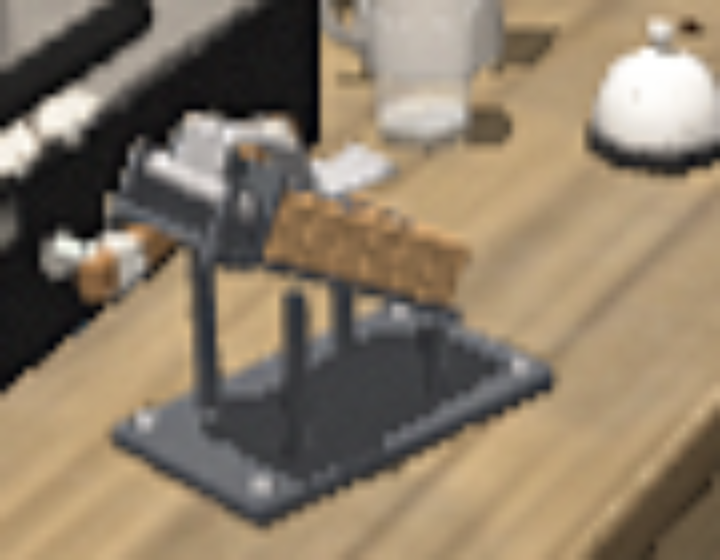

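View pics/top16.png

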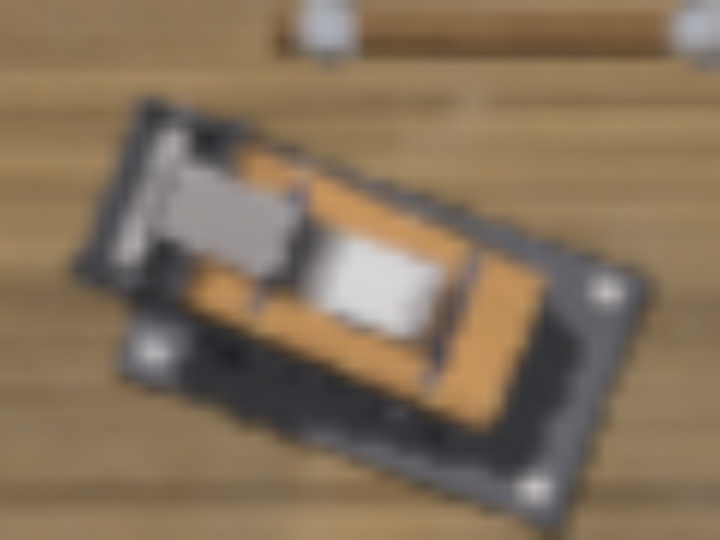

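The tile lies square under the arm. Its tail is flush with the pile's end and its stripes show either side of the arm; the lower corners at (547,275) and (493,420) in the top crop fit a tile 6 mm thick fully home. Now the chrome bell: shut the jaws and move above its button.

```bash
python3 -m jog '[[[0.02,0,0,0],[0.05,0.01,0.002,0],[0.075,0.03,0.004,0],[0.0826,0.06,0.006,0],[0.0826,0.09,0.006,0],[0.0826,0.11,0.006,0],[0.0826,0.115,0.006,0],[0.0826,0.115,0.006,0]]]' -1; python3 -c "
from h import *
to([.4918,-.1862,.075],[.4918,-.1862,.064])
import cv2
cv2.imwrite('pics/scene17.png',cv2.resize(r.grab_frame('scene')[:,:,::-1][160:230,250:340],None,fx=8,fy=8))
cv2.imwrite('pics/top17.png',cv2.resize(r.grab_frame('top')[:,:,::-1][170:240,240:330],None,fx=8,fy=8))"
```

```text
clock: 17.7
position: [0.4935, -0.1818, 0.1021]
tool_rot: [-0.685, 0.707, -0.131, 0.117]
contact_force: [-0.1, 0.2, 0.7]
gripper_width: 0.13
t 17.7 p [ 0.4935 -0.1818  0.1021] x [ 0.9383 -0.3455 -0.0138] y [-0.0251 -0.0283 -0.9993] xhead -20.21676465694265 F [-0.0937  0.2178  0.7312] w 0.13024594463765662 q7 -0.4570783049264208
 shift [ 0.0003  0.0272 -0.0037]
 shift [ 0.0005  0.0382 -0.0033]
```

View pics/scene17.png

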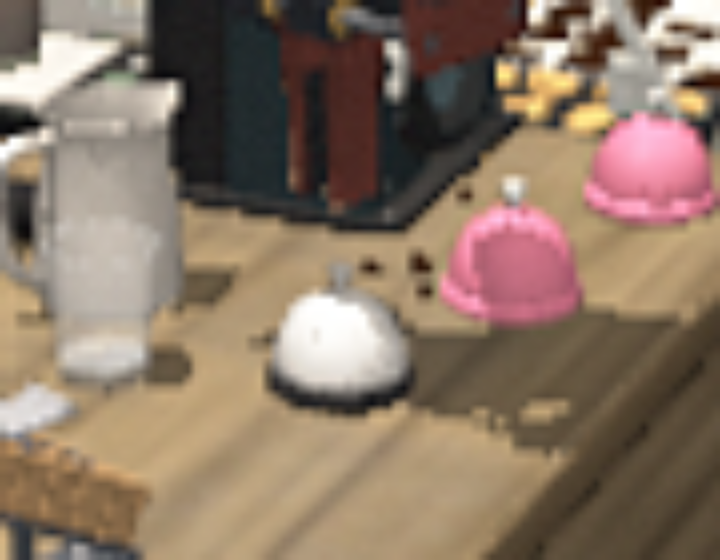

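View pics/top17.png

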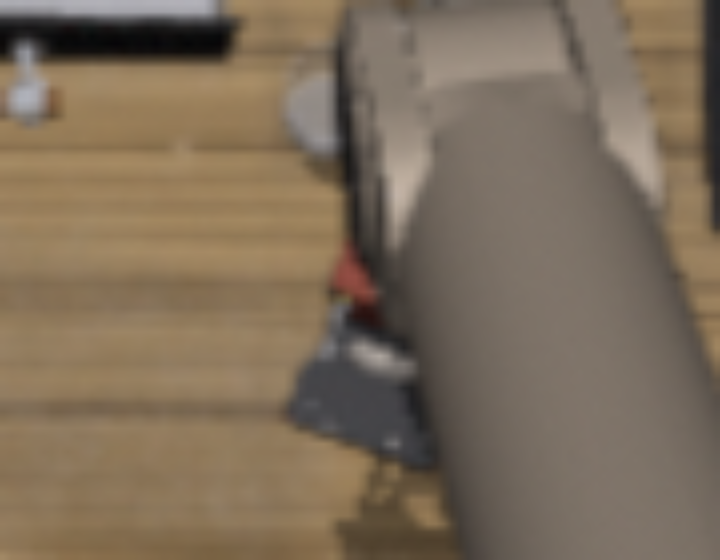

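The shut fingers are above the chrome bell's button, which is at (340,270) in the crop. Lower and press.

```bash
python3 -m jog '[[[0,0.01,-0.0035,0],[0,0.02,-0.0035,0],[0,0.025,-0.0035,0],[0,0.027,-0.0035,0]]]' -1; python3 -c "
from h import *
to([.4918,-.1862,.0675],[.4918,-.1862,.063])
import cv2
cv2.imwrite('pics/scene18.png',cv2.resize(r.grab_frame('scene')[:,:,::-1][170:220,265:325],None,fx=12,fy=12))"
```

```text
clock: 18.3
position: [0.4916, -0.1865, 0.0754]
tool_rot: [-0.684, 0.707, -0.131, 0.118]
contact_force: [-0.2, 0.7, -0.4]
gripper_width: 0.005
t 18.3 p [ 0.4916 -0.1865  0.0754] x [ 0.938  -0.3465 -0.0132] y [-0.0247 -0.0287 -0.9993] xhead -20.27439042158987 F [-0.2438  0.7479 -0.4498] w 0.005364493513162628 q7 -0.47918974504029693
 shift [0.0002 0.0078 0.0007]
 shift [0.0002 0.0123 0.0008]
```

View pics/scene18.png

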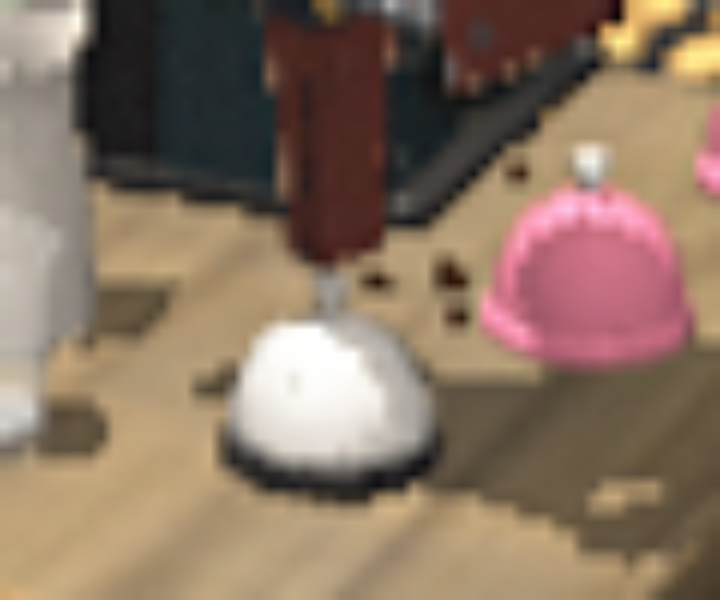

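The shut tips stand directly over the chrome bell's button. Press to about 3.5 mm past first contact.

```bash
python3 -m jog '[[[0,0.006,0.0005,0],[0,0.01,0.0005,0],[0,0.012,0.0005,0],[0,0.0125,0.0005,0],[0,0.0125,0.0005,0]]]'; python3 -c "
from h import *
to([.4918,-.1862,.063])
import cv2
cv2.imwrite('pics/scene19.png',cv2.resize(r.grab_frame('scene')[:,:,::-1][170:220,265:325],None,fx=12,fy=12))"
```

```text
clock: 18.98
position: [0.4918, -0.1862, 0.0638]
tool_rot: [-0.684, 0.708, -0.131, 0.118]
contact_force: [-2.6, 2.0, 11.0]
gripper_width: 0.008
t 18.975 p [ 0.4918 -0.1862  0.0638] x [ 0.9381 -0.3462 -0.0126] y [-0.0243 -0.0292 -0.9993] xhead -20.254797428145316 F [-2.6476  1.9981 11.0478] w 0.007607217529962137 q7 -0.4940733657709464
 shift [ 0.      0.0008 -0.    ]
```

View pics/scene19.png

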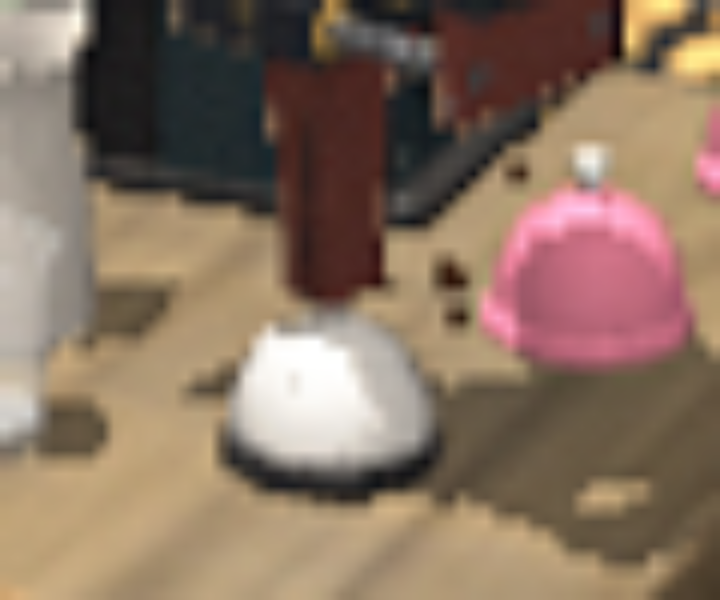

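The contact is on the button at 11 N, with the tip about 3 mm below the button's rest height. I'll press slightly more to be sure, then retreat.

```bash
python3 -m jog '[[[0,0.0015,0,0],[0,0.002,0,0]]]'; python3 -m jog '[[[0,-0.02,0,0],[0,-0.06,0,0],[0,-0.12,0,0],[0,-0.15,0,0],[-0.04,-0.15,-0.02,0],[-0.08,-0.15,-0.05,0],[-0.08,-0.15,-0.05,0]]]'; python3 -c "
from h import *
to([.4918,-.1862,.063])
import cv2
cv2.imwrite('pics/scene20.png',cv2.resize(r.grab_frame('scene')[:,:,::-1][160:310,160:340],None,fx=4,fy=4))
cv2.imwrite('pics/top20.png',cv2.resize(r.grab_frame('top')[:,:,::-1][150:240,120:320],None,fx=4,fy=4))"
```

```text
clock: 19.27
position: [0.4919, -0.1862, 0.0635]
tool_rot: [-0.684, 0.708, -0.131, 0.118]
contact_force: [-6.9, 1.4, 25.2]
gripper_width: 0.005
clock: 20.15
position: [0.3998, -0.2022, 0.216]
tool_rot: [-0.683, 0.709, -0.133, 0.118]
contact_force: [-0.1, 0.9, -0.2]
gripper_width: 0.005
t 20.15 p [ 0.3998 -0.2022  0.216 ] x [ 0.9366 -0.35   -0.0142] y [-0.0272 -0.0321 -0.9991] xhead -20.491609194224008 F [-0.1163  0.882  -0.2051] w 0.00523463723353471 q7 -0.19628502934345624
 shift [0.0828 0.1498 0.0532]
```

View pics/scene20.png

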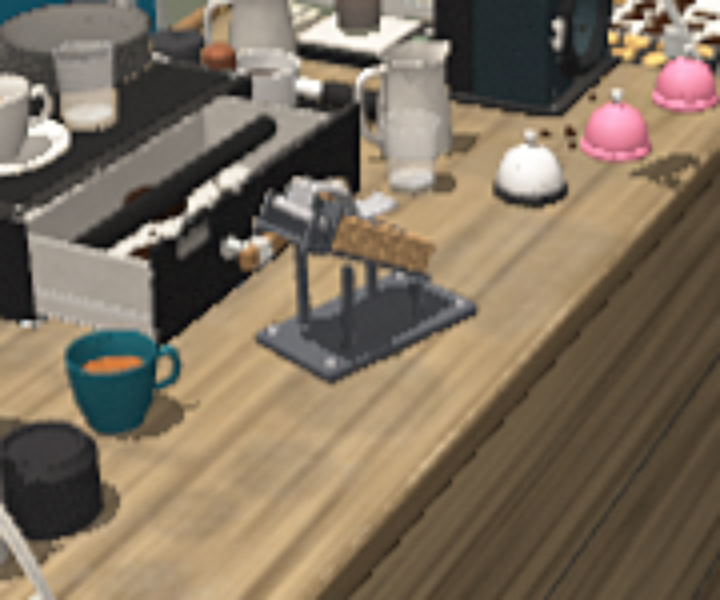

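View pics/top20.png

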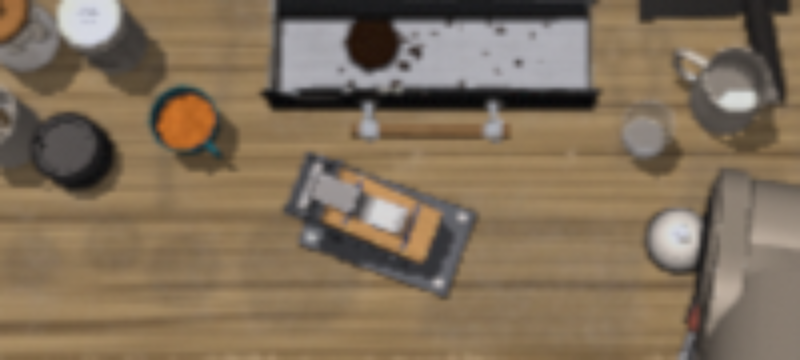

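The button bottomed out: 25 N with only 0.3 mm more travel, and it is up again now. The tile still lies in the holder, and the cup, glass and pitcher are where they were. I'll hand it in.

```bash
python3 -m jog '[[[0,0,0,0],[0,0,0,0],[0,0,0,0]]]'; python3 -c "
from plant import r
print(r.finish_job())"
```

```text
clock: 20.62
position: [0.4039, -0.2006, 0.2163]
tool_rot: [-0.684, 0.708, -0.131, 0.118]
contact_force: [-0.5, -0.1, 0.1]
gripper_width: 0.003
the job is handed in; nothing more can be done
None
```

The order tile is filed under the holder's sprung arm, the chrome bell has been rung, and the job was handed in at 20.6 s of the 58 s allowed. The hand-in gives no verdict.

**What I did:** I gripped the tile across its width and pressed it onto the pile so it turned to the 30° slope. I then slid it up under the arm until it met the stop, at about 14 N, and let go. I rang the chrome bell with shut fingertips, not the pink ones.

**Last checks:**
- **Tile:** in the pictures it lies picture side up, square with the pile and with its lower end flush, with the arm across it. I judged this by eye from the top and scene views and did not measure the final pose in millimetres.
- **Bell:** the button bottomed out at 25 N, about 3 mm down, and looked up again afterwards.
- **Bystanders:** the cup, glass and pitcher look unmoved.
- **Robot:** it stands clear, with contact force close to zero.

**What disagreed:** the scene camera read a few millimetres off from the top camera and the gripper. My early figure of 13 mm for how far from the tile's centre I held it was also uncertain (later views suggested 18 to 25 mm), so I slid the tile until I felt the stop. The tool was left tilted by about 2° after pushing against the stop, with no visible effect.

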